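Correct the rotor kit in the flotation-machine drawer

TASK

Two of the three steel rotors in the drawer unit are of one kind and one does not match: pull the drawer out to its stop, take the odd rotor out and stand it in the empty returns tray, then stand the matching rotor from the three in the stock tray in the bay that came free. Set rotors down on their working ends without dropping them, then push the drawer fully shut, leaving all the other things where they stand.

Things in the scene. Friction and masses are not known exactly. Their poses are not given: they have to be found in the camera images.
- drawer (a joint): Slide of the drawer in m: 0 fully shut, 0.130 at its stop; it starts shut, comes out towards the robot, drags with about 3 N and stays where it is left. The drawer unit is a low grey steel cabinet, white front, fixed, 200 mm deep, 282 mm wide, 100 mm tall, centred on the drawer, turned by up to 0.1 rad; a notebook lies on the rear half of its top (110 mm up).
- drawer_handle (a point): Middle of the drawer's handle, a level steel bar of 12 mm diameter, 110 mm long along this point's y, axis 70 mm above the table, 45 mm in front of the front panel (39 mm clear behind the bar; a 10 mm post to the panel 50 mm to each side). Moves with the drawer. x points into the unit: pull along -x. The panel's top is 94 mm above the table.
- drawer_floor (a point): Centre of the drawer's inner floor, 18 mm above the table, axes as the handle's; moves with the drawer. 110 mm (x) by 244 mm (y) inside, split by two low walls into a row of three bays, 78 mm wide, centred at y = -83, 0 and 83 mm; walls stand 18 mm above this floor. At the stop all bays are clear of the unit. One rotor stands loose in each bay.
- odd: The rotor in the drawer that does not match: a four-bladed cross (blades 9 mm thick). It may be in any of the three bays. All rotors: steel, 66 mm across, 60 mm tall, 0.2 to 0.4 kg, standing on a 14 mm high working end, with a round hub of 28 mm diameter rising on the axis to 60 mm. Origin at the centre of the underside, z up along the hub.
- mate_a: One of the two matching rotors in the drawer: a disc with eight square teeth round its rim (a gear outline). Must stay in the drawer. Same size and origin as odd.
- mate_b: One of the two matching rotors in the drawer: a disc with eight square teeth round its rim (a gear outline). Must stay in the drawer. Same size and origin as odd.
- spare: The matching rotor in the stock tray, eight-toothed like those in the drawer; it may be in any of the three places. Same size and origin as odd.
- cross_spare: A four-bladed cross rotor in the stock tray, not wanted. Same size and origin as odd.
- plain_spare: A rotor with a plain smooth disc in the stock tray, not wanted. Same size and origin as odd.
- stock: Fixed grey plastic tray, 290 mm (x) by 115 mm (y), walls 22 mm tall, 5 mm thick walls and floor, left or right of the drawer unit, with three rotors in a row about 90 mm apart along its x. Origin at the centre of its underside.
- returns_in (a point): Centre of the inner floor (5 mm above the table) of the returns tray: fixed, white plastic, empty, 180 mm (x) by 130 mm (y), walls 22 mm tall and 5 mm thick, on the other side of the drawer unit from the stock tray.
- beaker: Empty glass beaker, 72 mm wide, 80 mm tall, standing far back beside the unit; leave alone. Origin under its centre.
- jar: Amber glass jar, 68 mm wide, 75 mm tall, on the other side of the unit; leave alone. Origin under its centre.
- flask: Long-necked glass flask, 72 mm wide, 153 mm tall, at the far left (+y); leave alone. Origin under its centre.
- wash_bottle: White plastic bottle, 64 mm wide, 160 mm tall, at the far right (-y); leave alone. Origin under its centre.
- wrench: Wrench lying flat on the bench, about across the view, between robot and unit on the right; leave alone.
- brush: Brush lying flat on the bench between robot and unit on the left; leave alone.
Not all that is in view belongs to the job. Several things look just like the part that bears returns_in: the one meant starts nearest to the robot's base.

How it is judged:
On the way, in this order (a step that is already met when the one before it is completed fails the run):
1. the drawer is pulled out to its stop (within 6 mm) (value of joint drawer above 0.124 m), for 0.2 s.
2. the odd rotor stands in the returns tray, let go (x of odd in the frame of returns_in between -0.075 and 0.075 m and y of odd in the frame of returns_in between -0.05 and 0.05 m and z of odd in the frame of returns_in below 0.006 m and angle between odd's own z axis and vertical below 0.12 rad and contact force between the fingers and odd below 0.1 N), for 0.2 s.
3. the matching rotor stands flat in the free bay of the drawer, let go (x of spare in the frame of drawer_floor between -0.035 and 0.035 m and y of spare in the frame of drawer_floor between -0.1 and 0.1 m and z of spare in the frame of drawer_floor between -0.006 and 0.006 m and angle between spare's own z axis and vertical below 0.12 rad and contact force between the fingers and spare below 0.1 N), for 0.2 s.
At the end, for the whole second after the job is handed in: The drawer is shut to within 6 mm; the odd rotor stands upright (within 0.12 rad) on the floor of the returns tray; the two original toothed rotors and the toothed one from stock stand flat (within 6 mm of the floor and 0.12 rad) in the drawer's three bays; all at rest (value of joint drawer below 0.006 m and x of odd in the frame of returns_in between -0.075 and 0.075 m and y of odd in the frame of returns_in between -0.05 and 0.05 m and z of odd in the frame of returns_in below 0.006 m and angle between each of odd, spare, mate_a, mate_b's own z axis and vertical below 0.12 rad and x of spare in the frame of drawer_floor between -0.035 and 0.035 m and y of spare in the frame of drawer_floor between -0.1 and 0.1 m and z of spare in the frame of drawer_floor between -0.006 and 0.006 m and x of mate_a in the frame of drawer_floor between -0.035 and 0.035 m and y of mate_a in the frame of drawer_floor between -0.1 and 0.1 m and z of mate_a in the frame of drawer_floor between -0.006 and 0.006 m and x of mate_b in the frame of drawer_floor between -0.035 and 0.035 m and y of mate_b in the frame of drawer_floor between -0.1 and 0.1 m and z of mate_b in the frame of drawer_floor between -0.006 and 0.006 m and linear speed of each of odd, spare below 0.02 m/s); the robot touches nothing.
It fails at once if a bystander or another stock rotor is moved by more than 30 mm (distance of any of beaker, flask, wash_bottle, jar, wrench, brush, cross_spare, plain_spare from where it was at the start of the episode above 0.03 m).
It fails at once if a rotor that stays in the kit is tipped over (angle between any of mate_a, mate_b's own z axis and vertical above 0.5 rad).
It fails at once if a swapped rotor is dropped (falls free faster than 0.7 m/s, about 25 mm) ((linear speed of odd above 0.7 m/s and contact force between the fingers and odd below 0.1 N) or (linear speed of spare above 0.7 m/s and contact force between the fingers and spare below 0.1 N)).
It also fails if it takes over 72 s, if anything falls off the work surface, if the arm or the gripper's body presses on something with over 40 N, if the wrist force passes 120 N, or if a joint passes its speed limit or range.

ROBOT

A 6-joint arm with a two-finger parallel gripper is mounted at the origin on the work surface. World frame = base frame: x ahead of the robot, y to its left, z up, the work surface at z = 0. Lengths are in m, angles in rad, forces in N, time in s.
With the tool pointing down it reaches from about 0.35 to 0.875 m from the base axis. Payload 4.2 kg.
Tool frame: the origin (TCP) lies at the very end of the fingers, on their centre line; the grasp point (between the pads) lies 19 mm behind it; z points along the fingers, y is the direction in which the jaws open and shut (so a half turn about z gives the same grasp; the last joint's range is limited). The gripper opens to 87 mm and grips with 3 to 60 N. Pads are 19 mm wide; open, the fingers measure 117 mm over their backs; the gripper's body (75 mm by 190 mm) begins 51 mm behind the grasp point.
Start: joints at [-0.969, 0.385, 0.008, 0, -1.194, -0.259], TCP at [0.21, -0.589, 0.186] pointing down, gripper open.
Joint ranges: [-3.14, 3.14], [-1.21, 2.06], [-1.07, 1.41], [-3.16, 2.05], [-2.99, -0.16], [-3.1, 3.1]. Speed limits (rad/s): [2.79, 2.79, 3.14, 3.14, 3.14, 3.14].

INTERFACE

Orientations are given as a rotation vector (axis times angle).
In Python, from workcell import bot, eyes, hand_in gives the robot as it stands. The module is installed in compiled form; this text tells all that it offers.
- The arm moves only by the shell command python3 -m jog 'ROWS' [FORCE]. ROWS is text: rows parted by semicolons, each of 5 numbers parted by spaces: the shift along the tool's x, y, z in cm, then the turn about the tool's z in rad, then the closure, from 0 (fully open) to 1 (shut). In form: tx ty tz spin claw; .... A call has 1 to 20 rows; each row is the pose to reach, as a shift and turn from the pose commanded when the call began, along the tool's axes at that moment; what a row does not reach only later rows make up. A row lasts 1/10 s, in which the tool goes at most 50 mm and 8.59 degrees, less where a joint would pass 70% of its speed; a pose out of reach is approached as far as the arm can. A call with a gripper value outside its range is refused whole. The fingers move at their own pace and stop on an object; FORCE is the grip in N (left out, the last holds). Time passes only in rows, so rows that repeat a pose let the fingers close. It gives the time, the measured TCP pose, the force and the opening at its end, in the units of the state.
- bot.read_state(): the state, without advancing time (a new reading comes with each control period).
- eyes.grab_frame(name): name is "scene" or "top" or "wrist"; returns a dict with "img" (480x640x3 uint8, blue, green, red), "fx", "fy", "cx", "cy" (pixels), "T" (4x4, takes a point from camera to world coordinates). Camera axes: x right, y up, looking along -z (the intrinsics and any distortion apply to the point x, -y, -z); pixel columns grow to the right and rows downward; lengths in m; the calibration is good to about 2 mm. A picture is of the moment at which its call begins. There is no depth.
- hand_in(): hands the job in, once; it reports no verdict.
The state is a dict: "time": time; "qpos": joint angles; "joint_vel": joint speeds; "joint_torque": joint torques, N m; "tool_pos": TCP position; "eef_rot": TCP orientation; "wrist_force": force on the tool from outside, world axes, zero at the start; "torque": the same for the moment, N m; "width": finger opening in m.
Only numpy, scipy, OpenCV 4.12 (cv2) and the standard library are available. Lean on these libraries where they do the work, as an engineer would, in place of code of your own. Each camera call takes 0.05 s, during which the arm holds its last target. There are 200 camera calls.

## Working session

There is one attempt and no reset: what is moved stays moved. The work goes in short steps, Python scripts to look and compute and a shell command to move; the robot and the scene stay as the last step left them, time stands still between calls to the robot, and variables do not carry over. Pictures are saved under pics/ and viewed, about 8 in all and at most 12, crops included, and the job is handed in when it is done.

```bash
mkdir -p pics; cat > h.py <<'E'
import numpy as np, cv2
from workcell import bot, eyes
from scipy.spatial.transform import Rotation as R
def grab(n,f=None):
    d=eyes.grab_frame(n)
    if f: cv2.imwrite(f'pics/{f}.png',d['img']); np.savez(f'pics/{f}.npz',**d)
    return d
def load(f): return dict(np.load(f'pics/{f}.npz'))
def pt(d,u,v,z):
    T=d['T']; r=T[:3,:3]@np.array([(u-d['cx'])/d['fx'],-(v-d['cy'])/d['fy'],-1])
    o=T[:3,3]; return o+r*(z-o[2])/r[2]
def px(d,p):
    q=d['T'][:3,:3].T@(np.array(p)-d['T'][:3,3]); return d['cx']+d['fx']*q[0]/-q[2], d['cy']-d['fy']*q[1]/-q[2]
def goal(x,y,z=None,yaw=None):
    "shift in cm in tool axes (now) to world x,y,z; spin to have tool y axis at world angle yaw (mod pi)"
    s=bot.read_state(); M=R.from_rotvec(s['eef_rot']).as_matrix(); p=np.array(s['tool_pos'])
    t=M.T@(np.array([x,y,p[2] if z is None else z])-p)*100
    ya=np.arctan2(M[1,1],M[0,1]); sp=0
    if yaw is not None: sp=-((yaw-ya+np.pi/2)%np.pi-np.pi/2)
    print('goal',np.round(t,2),'spin',round(sp,3),'toolyaw_y',round(ya,3),'q6',round(s['qpos'][5],2),'pos',np.round(p,4),'t',s['time'])
E
python3 - <<'E'
from h import *
for n in('top','scene'):
    d=grab(n,n+'0'); print(n,[round(float(d[k]),1) for k in('fx','fy','cx','cy')],[k for k in d],np.round(d['T'],3).tolist())
print(bot.read_state())
E
```

```text
top [493.5, 493.5, 330.2, 235.6] ['img', 'fx', 'fy', 'cx', 'cy', 'T'] [[0.019, 0.973, -0.23, 0.243], [-1.0, 0.019, -0.005, 0.04], [-0.0, 0.23, 0.973, 1.438], [0.0, 0.0, 0.0, 1.0]]
scene [590.8, 590.8, 316.3, 244.9] ['img', 'fx', 'fy', 'cx', 'cy', 'T'] [[0.833, -0.352, 0.428, 1.223], [0.554, 0.551, -0.624, -0.943], [-0.016, 0.757, 0.654, 1.078], [0.0, 0.0, 0.0, 1.0]]
{'time': 0.1, 'qpos': array([-9.69403374e-01,  3.85525214e-01,  6.77279547e-03, -4.35954708e-04,
       -1.19399132e+00, -2.58582494e-01]), 'joint_vel': array([ 0.00062573, -0.00232016,  0.00282498,  0.00153643, -0.0006239 ,
       -0.00030826]), 'joint_torque': array([-3.16045771e-04, -3.91688383e+01,  1.87934893e+01,  4.23188657e+00,
        1.34717056e-02, -7.69988242e-05]), 'tool_pos': array([ 0.20988673, -0.58806613,  0.18544545]), 'eef_rot': array([ 5.35527768e-01, -3.09516057e+00, -3.04543742e-03]), 'wrist_force': array([-0.10903223,  0.45786425,  0.26925849]), 'torque': array([-0.01726767,  0.01679836,  0.03854618]), 'width': 0.08746438913320081}
```

View pics/top0.png

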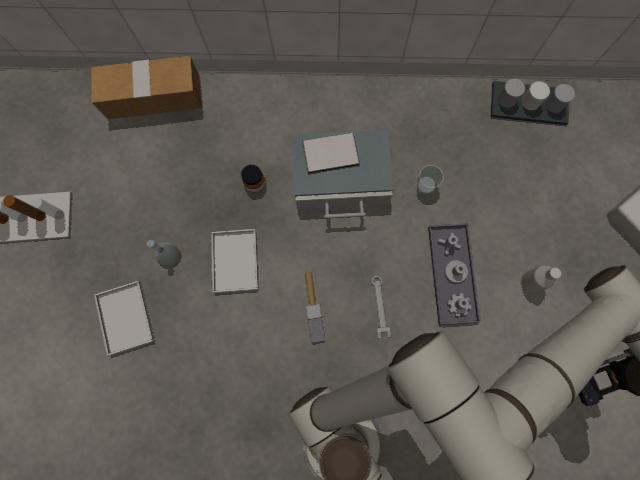

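View pics/scene0.png

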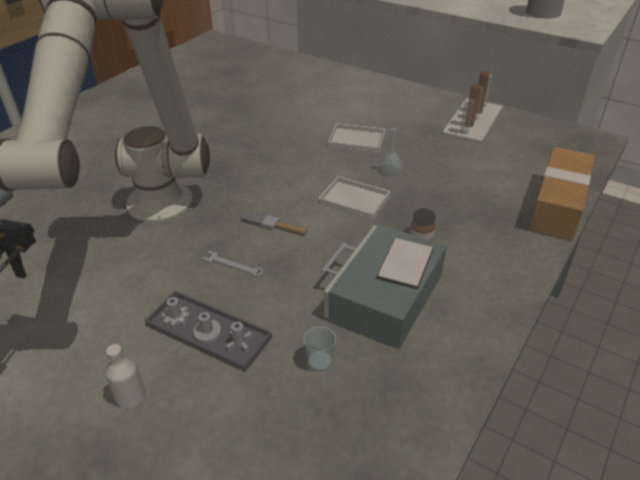

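The top view shows the drawer unit at about (343,170) with its handle bar at (345,215). The stock tray is at (454,275), with the cross at (450,242), the plain disc at (457,270) and the toothed rotor at (459,305). There are two white trays, at (235,262) and (125,318). Next I'll measure these.

```bash
python3 - <<'E'
from h import *
d=load('top0'); im=d['img']; hsv=cv2.cvtColor(im,cv2.COLOR_BGR2HSV)
print('base px',px(d,[0,0,0]))
m=((hsv[...,2]>150)&(hsv[...,1]<60)).astype(np.uint8)
for (a,b,c,e) in((200,220,270,305),(85,275,165,360)):
    k=np.zeros_like(m);k[b:e,a:c]=m[b:e,a:c]
    cs,_=cv2.findContours(k,0,2); c0=max(cs,key=cv2.contourArea); r=cv2.minAreaRect(c0); B=cv2.boxPoints(r)
    W=np.array([pt(d,*q,.022)[:2] for q in B]); C=W.mean(0)
    print('tray',np.round(r[0]),np.round(C,4),'sides',[round(np.linalg.norm(W[i]-W[i-1]),3) for i in range(4)],'dist',np.linalg.norm(C),'edge dirs',[round(float(np.arctan2(*(W[i]-W[i-1])[::-1])),3) for i in range(4)])
# roof colour
m=((hsv[...,0]>80)&(hsv[...,0]<110)&(hsv[...,1]>30)).astype(np.uint8)
print('roof px col',hsv[175,310],hsv[270,440],hsv[305,459],hsv[214,345],hsv[205,345])
for n,q,z in(('handleL',(326,215),.076),('handleR',(364,215),.076),('panelTL',(297,196),.094),('panelTR',(391,192),.094),('roofBL',(293,140),.1),('roofBR',(388,133),.1),('stA',(430,227),.022),('stB',(466,225),.022),('stC',(478,323),.022),('stD',(440,326),.022),('hubX',(454,238),.06),('hubP',(460,267),.06),('hubT',(463,298),.06)):
    print(n,np.round(pt(d,*q,z),4))
big=np.hstack([cv2.resize(im[y:y+h,x:x+w],None,fx=4,fy=4,interpolation=cv2.INTER_CUBIC) for x,y,w,h in((285,125,115,110),(420,220,70,110))])
cv2.imwrite('pics/c1.png',big); print(big.shape)
E
```

```text
base px (np.float64(343.25324957755345), np.float64(444.1927599202987))
tray [233. 262.] [0.4931 0.327 ] sides [np.float64(0.166), np.float64(0.127), np.float64(0.166), np.float64(0.124)] dist 0.5917226953281486 edge dirs [0.116, -1.508, -3.045, 1.633]
tray [123. 320.] [0.3223 0.6295] sides [np.float64(0.173), np.float64(0.127), np.float64(0.173), np.float64(0.123)] dist 0.7071884928767532 edge dirs [0.353, -1.313, -2.808, 1.822]
roof px col [81 19 93] [150  12  82] [10 10 80] [  0   6 123] [20 25 61]
handleL [0.6252 0.0597 0.076 ]
handleR [ 0.6273 -0.0492  0.076 ]
panelTL [0.6748 0.1433 0.094 ]
panelTR [ 0.6919 -0.1249  0.094 ]
roofBL [0.8438 0.1605 0.1   ]
roofBR [ 0.8712 -0.117   0.1   ]
stA [ 0.6094 -0.2482  0.022 ]
stB [ 0.6176 -0.355   0.022 ]
stC [ 0.3315 -0.3764  0.022 ]
stD [ 0.3211 -0.2686  0.022 ]
hubX [ 0.5684 -0.3083  0.06  ]
hubP [ 0.4845 -0.3221  0.06  ]
hubT [ 0.3971 -0.3268  0.06  ]
(440, 740, 3)
```

View pics/c1.png

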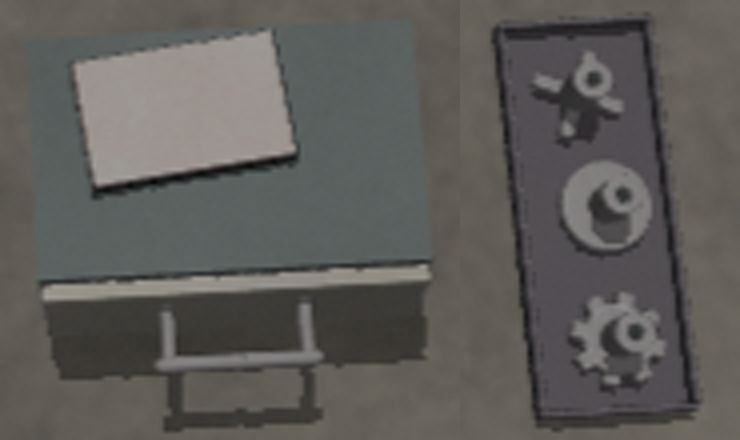

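The crop confirms the toothed rotor is the one nearest the robot in the stock tray, at top pixel (459,300). There are two candidates for the returns tray: (233,262) at 0.59 m from the base and (123,320) at 0.71 m. The first is nearer, so that is the one meant. Next I'll go and look at the handle from close by.

```bash
python3 - <<'E'
from h import *
d=load('top0')
for n,q,z in(('hL',(324.5,216),.074),('hR',(365,214),.074),('rFL',(294.5,195),.1),('rFR',(392,190.5),.1),('rBL',(291.7,135),.1),('rBR',(387,130),.1)): print(n,np.round(pt(d,*q,z),4))
goal(.55,.005,.30,.08)
E
```

```text
hL [0.6227 0.0639 0.074 ]
hR [ 0.6309 -0.0521  0.074 ]
rFL [0.6757 0.1501 0.1   ]
rFR [ 0.6945 -0.127   0.1   ]
rBL [0.8595 0.1649 0.1   ]
rBR [ 0.8807 -0.1141  0.1   ]
goal [-51.96  44.45 -11.37] spin -1.308 toolyaw_y 1.913 q6 -0.26 pos [ 0.2099 -0.5881  0.1854] t 0.1
```

```bash
python3 -m jog '0 0 -8 0 0; -4 3.4 -11.4 -.1 0; -8 6.8 -11.4 -.2 0; -12 10.3 -11.4 -.3 0; -16 13.7 -11.4 -.4 0; -20 17.1 -11.4 -.5 .43; -24 20.5 -11.4 -.6 .43; -28 24 -11.4 -.7 .43; -32 27.4 -11.4 -.8 .43; -36 30.8 -11.4 -.9 .43; -40 34.2 -11.4 -1 .43; -44 37.7 -11.4 -1.1 .43; -48 41 -11.4 -1.2 .43; -52 44.5 -11.4 -1.31 .43; -52 44.5 -11.4 -1.31 .43; -52 44.5 -11.4 -1.31 .43; -52 44.5 -11.4 -1.31 .43; -52 44.5 -11.4 -1.31 .43' 20; python3 - <<'E'
from h import *
goal(.55,.005,.30,.08); s=bot.read_state(); print(s['qpos'],s['width'],s['joint_vel'].max())
d=grab('wrist','w1'); print(np.round(d['T'],3).tolist(),d['fx'])
for p in ([.6227,.0639,.074],[.6309,-.0521,.074]): print(px(d,p))
E
```

```text
time: 1.9
tool_pos: [0.5497, 0.0047, 0.3002]
eef_rot: [2.31, -2.128, -0.001]
wrist_force: [0.2, 0.4, -0.3]
width: 0.0498
goal [-0.03 -0.03  0.02] spin 0.002 toolyaw_y -3.06 q6 -0.22 pos [0.5497 0.0047 0.3002] t 1.9
[ 3.03563567e-01  1.97236326e-01  2.61977488e-02  7.88853427e-05
 -1.40075559e+00 -2.21940936e-01] 0.049782296298616344 0.0003965135241783249
[[-0.997, 0.08, 0.021, 0.556], [-0.082, -0.963, -0.256, -0.065], [0.0, -0.257, 0.967, 0.498], [0.0, 0.0, 0.0, 1.0]] 370.03012901100243
(np.float64(248.4331030009022), np.float64(249.57783879639308))
(np.float64(245.0166761103855), np.float64(149.23000375013416))
```

View pics/w1.png

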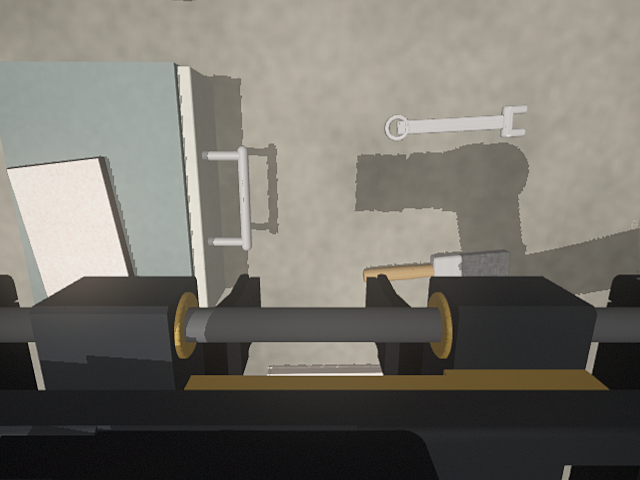

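The wrist view shows the handle bar from (243,148) to (248,249), which agrees with the estimate from the top view. The wrench is at (450,125) and the brush at (440,268), both clear of the path.

```bash
python3 - <<'E'
from h import *
d=load('w1'); g=cv2.cvtColor(d['img'],cv2.COLOR_BGR2GRAY)
k=np.zeros_like(g); k[140:255,232:258]=(g[140:255,232:258]>165)
pts=np.column_stack(np.nonzero(k)[::-1]); sel=[]
rows=[(v,pts[pts[:,1]==v][:,0]) for v in range(164,236,4)]
P=np.array([pt(d,u.mean(),v,.070) for v,u in rows if len(u)]); print([len(u) for v,u in rows])
vx,vy,x0,y0=cv2.fitLine(P[:,:2].astype(np.float32),2,0,.01,.01).ravel(); print('dir',np.arctan2(vy,vx)%np.pi-np.pi/2)
ys=pts[:,1]; E=[pt(d,pts[ys==v][:,0].mean(),v,.070) for v in(ys.min()+1,ys.max()-1)]; C=(E[0]+E[1])/2; print(np.round(E,4),C, np.linalg.norm(E[0]-E[1]))
yaw=np.arctan2(vy,vx)%np.pi-np.pi/2
for u,v in((184,100),(197,290)): print('panel',pt(d,u,v,.094))
goal(C[0],C[1],.051,yaw)
E
```

```text
[17, 16, 16, 14, 10, 8, 10, 10, 9, 8, 8, 9, 9, 8, 11, 8, 8, 10]
dir 0.00862813
[[ 0.6269 -0.0613  0.07  ]
 [ 0.6177  0.069   0.07  ]] [0.62229542 0.00382487 0.07      ] 0.13061727952560992
panel [ 0.6915548  -0.09664722  0.094     ]
panel [0.67775439 0.11207955 0.094     ]
goal [ 0.63 -7.25 24.95] spin 0.072 toolyaw_y -3.061 q6 -0.22 pos [0.5496 0.0043 0.3005] t 1.95
```

```bash
python3 - <<'E'
from h import *
d=load('w1')
for q in((243.5,150),(246,198.5),(248.5,247)): print(pt(d,*q,.070))
C=pt(d,246,198.5,.07); goal(C[0],C[1],.12,.072); goal(C[0],C[1],.051,.072)
E
```

```text
[ 0.63327073 -0.05099436  0.07      ]
[0.62848581 0.00353906 0.07      ]
[0.62336654 0.06188304 0.07      ]
goal [ 0.71 -7.86 18.05] spin 0.009 toolyaw_y -3.061 q6 -0.22 pos [0.5496 0.0043 0.3005] t 1.95
goal [ 0.71 -7.86 24.95] spin 0.009 toolyaw_y -3.061 q6 -0.22 pos [0.5496 0.0043 0.3005] t 1.95
```

```bash
python3 -m jog '.4 -4 5 0 .43; .7 -7.9 10 0 .43; .7 -7.9 15 0 .43; .7 -7.9 18 0 .43; .7 -7.9 20 0 .43; .7 -7.9 22 0 .43; .7 -7.9 24 0 .43; .7 -7.9 25 0 .43; .7 -7.9 25 0 .43;  .7 -7.9 25 0 .43' 20; python3 -m jog '0 0 0 0 .8; 0 0 0 0 1; 0 0 0 0 1; 0 0 0 0 1; 0 0 0 0 1; 0 0 0 0 1' 25
```

```text
time: 2.95
tool_pos: [0.6302, 0.0042, 0.0516]
eef_rot: [-2.309, 2.128, -0.002]
wrist_force: [0.5, 0.4, 0.7]
width: 0.0494
time: 3.55
tool_pos: [0.6296, 0.0049, 0.0505]
eef_rot: [-2.311, 2.128, -0.0]
wrist_force: [-0.1, 0.3, 0.0]
width: 0.0095
```

```bash
python3 -m jog '0 .5 0 0 1; 0 1.2 0 0 1; 0 2.2 0 0 1; 0 3.2 0 0 1; 0 4.2 0 0 1; 0 5.2 0 0 1; 0 6.2 0 0 1; 0 7.2 0 0 1; 0 8.2 0 0 1; 0 9.2 0 0 1; 0 10.2 0 0 1; 0 11.2 0 0 1; 0 12 0 0 1; 0 12.5 0 0 1; 0 12.9 0 0 1; 0 13.2 0 0 1; 0 13.2 0 0 1; 0 13.2 0 0 1; 0 13.2 0 0 1'; python3 - <<'E'
from h import *
goal(.5,0)
E
```

```text
time: 5.45
tool_pos: [0.4983, -0.006, 0.0504]
eef_rot: [-2.311, 2.128, -0.0]
wrist_force: [-0.6, 0.1, 0.1]
width: 0.0004
goal [-0.58 -0.22  0.  ] spin 0 toolyaw_y -3.06 q6 -0.23 pos [ 0.4983 -0.006   0.0504] t 5.45
```

```bash
python3 - <<'E'
from h import *
d=grab('top','t2'); w=grab('wrist','w2')
cv2.imwrite('pics/v2.png',np.hstack([cv2.resize(d['img'][120:270,270:410],(420,450)),cv2.resize(w['img'],(400,300))[:].repeat(1,0) if 0 else cv2.copyMakeBorder(cv2.resize(w['img'],(380,285)),0,165,0,0,0)]))
E
```

```text
(no output)
```

View pics/v2.png

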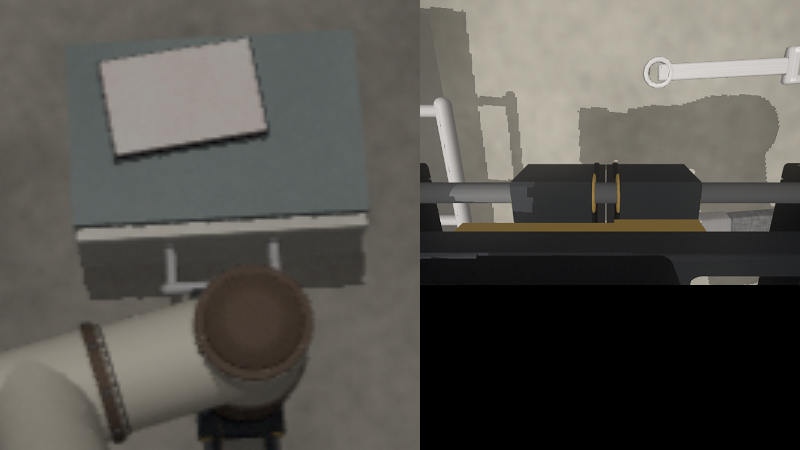

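The drawer is still shut and the fingers are empty. In the wrist inset the bar lies left of the jaws, so it was not between the pads. I'll triangulate the bar across the views.

```bash
python3 - <<'E'
from h import *
def tri(*obs):
    A=np.zeros((3,3));b=np.zeros(3)
    for d,q in obs:
        o=d['T'][:3,3]; r=pt(d,*q,0)-o; r/=np.linalg.norm(r); Q=np.eye(3)-np.outer(r,r); A+=Q;b+=Q@o
    x=np.linalg.solve(A,b); print(np.round(x,4),[np.round(np.array(px(d,x))-q,1).tolist() for d,q in obs])
w1,w2,t0,s0=load('w1'),load('w2'),load('top0'),load('scene0')
tri((w1,(243.5,150)),(w2,(37,169)))
tri((w1,(243.5,150)),(t0,(365,214.5)))
tri((w1,(248.5,247)),(t0,(324.5,216)))
im=w2['img'][100:300,0:220]; s=s0['img'][225:310,300:370]; 
cv2.imwrite('pics/v3.png',np.hstack([cv2.resize(im,(440,400)),cv2.resize(s,(330,400),interpolation=cv2.INTER_CUBIC)]))
E
```

```text
[ 0.6332 -0.0522  0.0715] [[-0.1, -1.1], [0.7, 2.5]]
[ 0.6333 -0.0518  0.0639] [[0.9, -0.9], [-0.3, -0.4]]
[0.6248 0.0639 0.0643] [[-0.5, 0.2], [0.1, 0.2]]
```

View pics/v3.png

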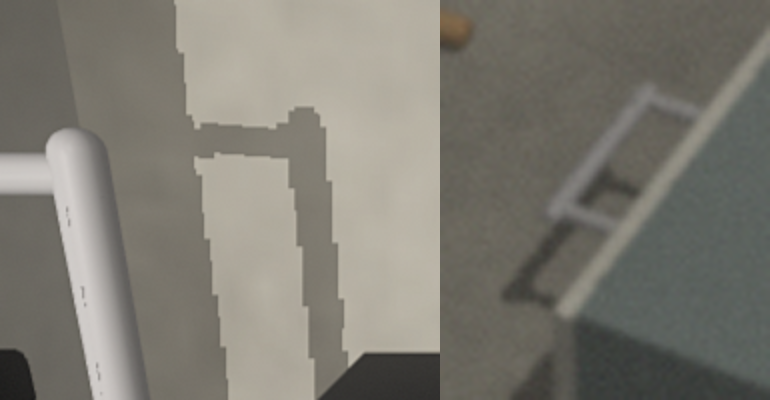

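```bash
python3 - <<'E'
from h import *
d=load('w2'); s=bot.read_state(); p=s['tool_pos']
print('tcp px wrist',px(d,p),'20mm up',px(d,p+[0,0,.02]),'60up',px(d,p+[0,0,.06]))
t=load('t2'); print('top',px(t,p))
print(s['width'],s['wrist_force'], R.from_rotvec(s['eef_rot']).as_matrix().round(3).tolist())
E
python3 -m jog '0 0 0 0 .43; 0 0 -1 0 .43; 0 0 -3 0 .43; 0 0 -5 0 .43; 0 0 -7 0 .43; 0 0 -7 0 .43' 40
python3 - <<'E'
from h import *
s=grab('scene','s3'); cv2.imwrite('pics/v4.png',cv2.resize(s['img'][150:330,200:400],(800,600) if 0 else (660,594),interpolation=cv2.INTER_CUBIC))
goal(.629,.0055,.12)
p=bot.read_state()['tool_pos']; print([(x-200,y-150) for x,y in [px(s,p)]])
E
```

```text
tcp px wrist (np.float64(314.46677196506823), np.float64(271.23603212121594)) 20mm up (np.float64(314.6108943300366), np.float64(284.3139899800388)) 60up (np.float64(315.00947110916434), np.float64(320.481661264645))
top (np.float64(348.12076432174604), np.float64(260.698201687554))
-1.007152171143968e-05 [-0.18003539  0.18385028 -0.44129044] [[0.082, -0.997, 0.0], [-0.997, -0.082, 0.0], [0.0, -0.0, -1.0]]
time: 6.15
tool_pos: [0.5005, -0.0056, 0.124]
eef_rot: [-2.307, 2.124, -0.007]
wrist_force: [0.0, -0.4, 0.5]
width: 0.0402
goal [ -0.05 -13.04   0.28] spin 0 toolyaw_y -3.059 q6 -0.23 pos [ 0.4991 -0.0057  0.1222] t 6.2
[(np.float64(89.68525597822884), np.float64(76.42722859678332))]
```

View pics/v4.png

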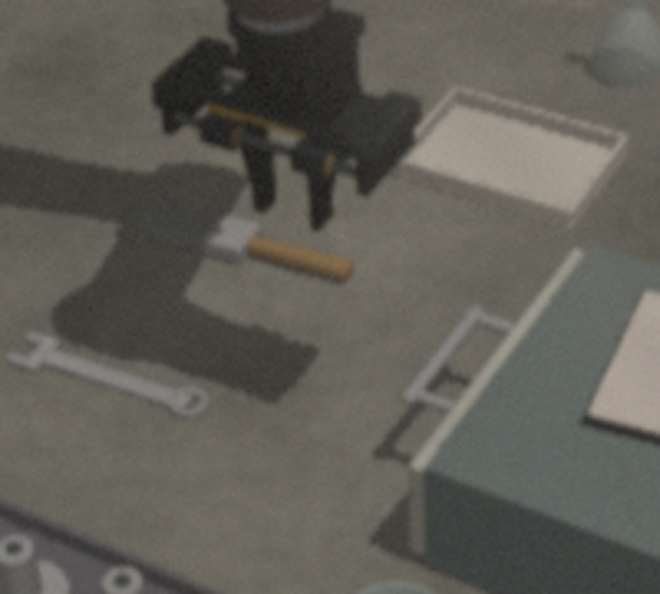

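In this view the jaws straddle along the drawer axis with the tips at (262,208) and (320,225), but the TCP projects to about (296,252). I'll check whether the scene camera itself is consistent.

```bash
python3 - <<'E'
from h import *
s=load('s3'); t=load('top0'); s0=load('scene0')
f=lambda p:np.round((np.array(px(s,p))-[200,150])*3.3)
print('bar pred',f([.629,.006,.07]),'ends',f([.633,-.052,.07]),f([.625,.064,.07]))
p=bot.read_state()['tool_pos']
for k in (0,.01,.02,.03,.04): print(k,f(p+[0,0,k]), 'fingers',f(p+[.022,0.002,k]),f(p+[-.022,-.002,k]))
print('hubs scene pred',[np.round(px(s0,q)) for q in([.568,-.308,.06],[.4845,-.322,.06],[.397,-.327,.06])])
print('base',px(s0,[0,0,0]))
E
```

```text
bar pred [445. 354.] ends [408. 399.] [480. 310.]
0 [296. 252.] fingers [321. 260.] [272. 244.]
0.01 [295. 242.] fingers [320. 250.] [271. 234.]
0.02 [295. 232.] fingers [320. 240.] [270. 224.]
0.03 [294. 222.] fingers [319. 230.] [270. 214.]
0.04 [294. 212.] fingers [319. 220.] [269. 204.]
hubs scene pred [array([238., 329.]), array([206., 318.]), array([177., 304.])]
base (np.float64(160.58693755929596), np.float64(201.42326216673388))
```

The scene camera projects the bar correctly, but the visible fingertips sit about 30 mm above the reported TCP, and the finger spacing in the wrist view agrees. That explains the miss: the tips were at about 0.08, above the bar. I'll check with a gentle touch on the empty table here.

```bash
python3 -m jog '0 0 4 0 1; 0 0 8 0 1; 0 0 10 0 1; 0 0 11 0 1; 0 0 11.5 0 1; 0 0 11.5 0 1; 0 0 11.5 0 1' 20; python3 -m jog '0 0 .3 0 1; 0 0 .6 0 1; 0 0 .9 0 1; 0 0 1 0 1; 0 0 1 0 1'
```

```text
time: 6.9
tool_pos: [0.4989, -0.0058, 0.0064]
eef_rot: [-2.31, 2.127, -0.002]
wrist_force: [0.4, 0.4, -0.2]
width: 0.0035
time: 7.4
tool_pos: [0.4978, -0.0061, -0.0047]
eef_rot: [2.31, -2.128, -0.0]
wrist_force: [0.3, -0.3, 0.1]
width: 0.0001
```

No contact at a reported height of −5 mm, so the offset is real. I'll keep going down gently.

```bash
python3 -m jog '0 0 .3 0 1; 0 0 .6 0 1; 0 0 .9 0 1; 0 0 1.2 0 1; 0 0 1.2 0 1;0 0 1.2 0 1'; for i in 1; do python3 -m jog '0 0 .2 0 1; 0 0 .4 0 1; 0 0 .4 0 1'; done;
```

```text
time: 8.0
tool_pos: [0.498, -0.0061, -0.0167]
eef_rot: [2.311, -2.128, -0.0]
wrist_force: [-0.8, 0.3, -0.2]
width: 0.0003
time: 8.3
tool_pos: [0.4978, -0.0061, -0.0208]
eef_rot: [2.31, -2.128, -0.001]
wrist_force: [-0.7, 0.4, 0.1]
width: 0.0005
```

```bash
python3 -m jog '0 0 .2 0 1; 0 0 .3 0 1; 0 0 .3 0 1'
```

```text
time: 8.6
tool_pos: [0.4979, -0.0061, -0.0237]
eef_rot: [2.31, -2.128, -0.0]
wrist_force: [0.3, -0.7, -0.2]
width: 0.0002
```

```bash
python3 -m jog '0 0 .2 0 1; 0 0 .3 0 1; 0 0 .3 0 1'
```

```text
time: 8.9
tool_pos: [0.4979, -0.0061, -0.0267]
eef_rot: [2.31, -2.128, -0.0]
wrist_force: [-0.1, 0.0, 0.7]
width: 0.0008
```

```bash
for i in 1; do python3 -m jog '0 0 .1 0 1; 0 0 .2 0 1; 0 0 .2 0 1'; python3 -m jog '0 0 .1 0 1; 0 0 .2 0 1; 0 0 .2 0 1';done
```

```text
time: 9.2
tool_pos: [0.4979, -0.0061, -0.0287]
eef_rot: [2.31, -2.128, -0.0]
wrist_force: [0.2, -0.4, -0.2]
width: 0.0007
time: 9.5
tool_pos: [0.4979, -0.0061, -0.0307]
eef_rot: [2.31, -2.128, -0.0]
wrist_force: [0.0, 0.4, -0.4]
width: 0.0005
```

```bash
python3 -m jog '0 0 .1 0 1; 0 0 .2 0 1; 0 0 .2 0 1'; python3 -m jog '0 0 .1 0 1; 0 0 .2 0 1; 0 0 .2 0 1'
```

```text
time: 9.8
tool_pos: [0.4979, -0.0061, -0.0327]
eef_rot: [2.31, -2.128, -0.0]
wrist_force: [0.4, -0.8, -0.2]
width: -0.0
time: 10.1
tool_pos: [0.4979, -0.006, -0.0347]
eef_rot: [2.31, -2.128, -0.0]
wrist_force: [-0.4, 0.8, 0.3]
width: 0.0002
```

```bash
python3 -m jog '0 0 .1 0 1; 0 0 .2 0 1; 0 0 .2 0 1'
```

```text
time: 10.4
tool_pos: [0.4981, -0.006, -0.0357]
eef_rot: [-2.311, 2.128, -0.0]
wrist_force: [-3.4, 0.0, 7.7]
width: 0.0002
```

The table touch registers at a reported z of −0.035, so true tip height is the reported value plus 35 mm. The x/y agreement is good. I'll redo the handle grasp with the corrected height.

```bash
sed -i 's/p=np.array(s\[.tool_pos.\])/p=np.array(s["tool_pos"])+[0,0,.035]/' h.py; python3 -m jog '0 0 -4 0 .43; 0 0 -8 0 .43; 0 0 -12 0 .43; 0 0 -14 0 .43; 0 0 -14 0 .43; 0 0 -14 0 .43; 0 0 -14 0 .43' 20; python3 - <<'E'
from h import *
goal(.629,.0055,.051,.078)
E
```

```text
time: 11.1
tool_pos: [0.4969, -0.0063, 0.1021]
eef_rot: [2.309, -2.127, -0.003]
wrist_force: [-0.3, 0.8, 0.9]
width: 0.0462
goal [ -0.1  -13.29   8.57] spin 0.004 toolyaw_y -3.06 q6 -0.23 pos [ 0.4969 -0.0063  0.1371] t 11.1
```

```bash
python3 -m jog '0 -4 0 0 .43; 0 -8.5 0 0 .43; 0 -12 0 0 .43; 0 -13.2 0 0 .43; 0 -13.2 2 0 .43; 0 -13.2 4 0 .43; 0 -13.2 6 0 .43; 0 -13.2 8 0 .43; 0 -13.2 8.6 0 .43; 0 -13.2 8.6 0 .43; 0 -13.2 8.6 0 .43' 25; python3 -m jog '0 0 0 0 1; 0 0 0 0 1; 0 0 0 0 1; 0 0 0 0 1; 0 0 0 0 1; 0 0 0 0 1; 0 0 0 0 1'
```

```text
time: 12.2
tool_pos: [0.63, 0.0048, 0.0176]
eef_rot: [2.311, -2.128, 0.001]
wrist_force: [0.9, 0.2, -0.7]
width: 0.0493
time: 12.9
tool_pos: [0.6292, 0.0047, 0.0176]
eef_rot: [2.31, -2.128, -0.001]
wrist_force: [-1.1, 0.9, 1.7]
width: 0.0112
```

```bash
python3 -m jog '0 .5 0 0 1; 0 1.2 0 0 1; 0 2.2 0 0 1; 0 3 0 0 1'
```

```text
time: 13.3
tool_pos: [0.5995, 0.0025, 0.0176]
eef_rot: [-2.31, 2.128, -0.001]
wrist_force: [3.4, 0.7, -2.2]
width: 0.0108
```

Holding, with 3.4 N of drag. Now I'll pull on to the stop.

```bash
python3 -m jog '0 1 0 0 1; 0 2 0 0 1; 0 3 0 0 1; 0 4 0 0 1; 0 5 0 0 1; 0 6 0 0 1; 0 7 0 0 1; 0 8 0 0 1; 0 9 0 0 1; 0 9.5 0 0 1; 0 9.8 0 0 1; 0 10.1 0 0 1; 0 10.2 0 0 1; 0 10.2 0 0 1; 0 10.2 0 0 1'
```

```text
time: 14.8
tool_pos: [0.4997, -0.0053, 0.0176]
eef_rot: [-2.308, 2.125, -0.004]
wrist_force: [6.6, 3.3, -5.4]
width: 0.0117
```

```bash
python3 -m jog '0 0 0 0 .43; 0 0 0 0 .43; 0 0 0 0 .43; 0 0 0 0 .43; 0 0 -4 0 .43; 0 0 -8 0 .43; 0 0 -12 .15 .43; 0 0 -16 .3 .43; 0 0 -20 .45 .43; 0 0 -24 .6 .43; 0 0 -24.8 .75 .43; 0 0 -24.8 .9 .43; 0 0 -24.8 1.05 .43; 0 0 -24.8 1.2 .43; 0 0 -24.8 1.35 .43; 0 0 -24.8 1.5 .43; 0 0 -24.8 1.57 .43; 0 0 -24.8 1.57 .43; 0 0 -24.8 1.57 .43' 25; python3 - <<'E'
from h import *
goal(.5,0,.3,1.648); w=grab('wrist','w5'); t=grab('top','t5'); print(np.round(w['T'],3).tolist())
E
```

```text
time: 16.7
tool_pos: [0.4974, -0.0063, 0.2652]
eef_rot: [0.132, -3.138, 0.0]
wrist_force: [0.7, 0.8, 0.5]
width: 0.0499
goal [-0.31  0.61  0.02] spin 0.007 toolyaw_y 1.655 q6 -1.8 pos [ 0.4974 -0.0063  0.3002] t 16.7
[[-0.085, -0.963, -0.255, 0.429], [0.996, -0.082, -0.022, -0.012], [-0.0, -0.256, 0.967, 0.463], [0.0, 0.0, 0.0, 1.0]]
```

View pics/w5.png

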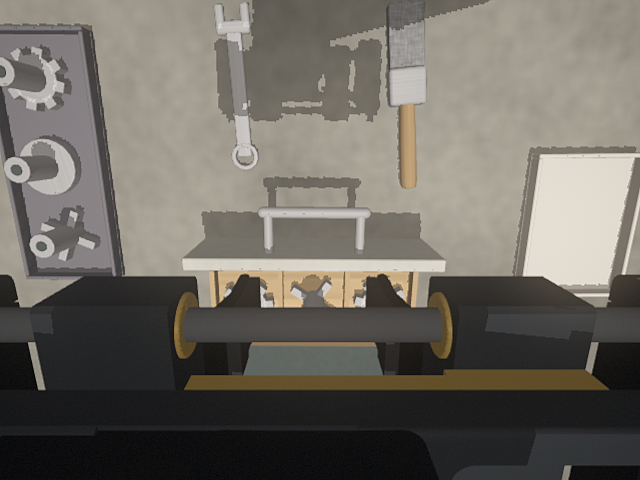

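The drawer is open. The middle bay seems to hold the cross at (312,290), but the gripper hides much of it. I'll move 10 cm forward for a clear view.

```bash
python3 -m jog '-3 0 0 0 .43; -7 0 0 0 .43; -10 0 0 0 .43; -11 0 0 0 .43; -11 0 0 0 .43; -11 0 0 0 .43'; python3 - <<'E'
from h import *
goal(.6,0,.3,1.648); w=grab('wrist','w6'); t=grab('top','t6'); print(np.round(w['T'],3).tolist())
cv2.imwrite('pics/v6.png',np.hstack([w['img'][20:300,100:540],cv2.resize(t['img'][140:280,280:460],(360,280))]))
E
```

```text
time: 17.4
tool_pos: [0.6067, 0.003, 0.2653]
eef_rot: [0.13, -3.138, 0.0]
wrist_force: [-0.6, 0.2, 0.2]
width: 0.0496
goal [ 0.7  -0.24  0.03] spin 0.006 toolyaw_y 1.654 q6 -1.76 pos [0.6067 0.003  0.3003] t 17.4
[[-0.084, -0.963, -0.255, 0.538], [0.996, -0.081, -0.022, -0.003], [0.0, -0.256, 0.967, 0.463], [0.0, 0.0, 0.0, 1.0]]
```

View pics/v6.png

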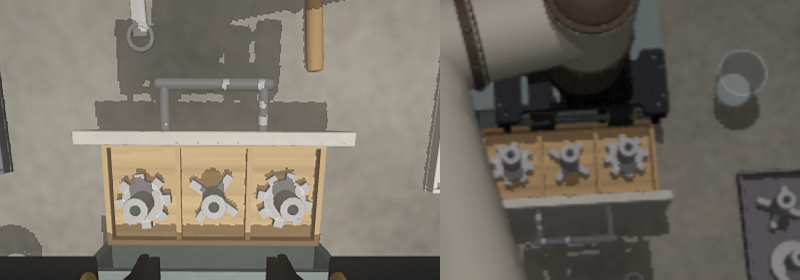

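The view shows toothed rotors in both outer bays, at crop (133,208) and (292,208), and the four-bladed cross in the middle bay with its hub top at crop (213,207), which is full-image (313,227). The odd rotor is the middle one. Now I'll locate its hub top.

```bash
cat >> h.py <<'E'
def hub(d,u,v,z,h=22,r0=None):
    "circle of the hub top near u,v (HoughCircles on 4x crop)"
    c=cv2.cvtColor(d['img'],cv2.COLOR_BGR2GRAY)[int(v)-h:int(v)+h,int(u)-h:int(u)+h]
    c=cv2.GaussianBlur(cv2.resize(c,None,fx=4,fy=4,interpolation=cv2.INTER_CUBIC),(0,0),2)
    T=d['T']; rr=r0 or d['fx']*.014/np.linalg.norm(pt(d,u,v,z)-T[:3,3])*4
    C=cv2.HoughCircles(c,cv2.HOUGH_GRADIENT,1,10,param1=80,param2=12,minRadius=int(rr*.8),maxRadius=int(rr*1.25))
    if C is None: print('none',rr); return
    for k in C[0][:3]:
        q=(int(u)-h+(k[0]+.5)/4-.5,int(v)-h+(k[1]+.5)/4-.5); print('hub px',np.round(q,1),'r',k[2]/4,'exp',round(rr/4,1),np.round(pt(d,*q,z),4))
E
python3 - <<'E'
from h import *
w=load('w6'); t=load('t6')
for q in((313,227),(234,230),(392,228)): hub(w,*q,.078)
for q in((346,215),(317,215),(374,211)): hub(t,*q,.078,h=12)
E
```

```text
hub px [313.5 226.5] r 12.175 exp 13.1 [0.624  0.0049 0.078 ]
hub px [313.8 230. ] r 15.275 exp 13.1 [0.6278 0.0055 0.078 ]
hub px [307.2 231.5] r 12.625 exp 13.1 [ 0.6301 -0.0013  0.078 ]
hub px [233.8 231.5] r 13.8 exp 12.8 [ 0.6367 -0.0797  0.078 ]
hub px [236.2 230. ] r 10.9 exp 12.8 [ 0.6348 -0.0771  0.078 ]
hub px [242. 222.] r 11.65 exp 12.8 [ 0.6255 -0.0713  0.078 ]
hub px [393.8 230.8] r 14.15 exp 12.8 [0.6215 0.0908 0.078 ]
hub px [391.2 229.5] r 11.475 exp 12.8 [0.6204 0.088  0.078 ]
hub px [386.8 225.2] r 12.25 exp 12.8 [0.6162 0.0825 0.078 ]
hub px [344.5 214.8] r 5.8 exp 4.9 [0.6264 0.0067 0.078 ]
hub px [315. 216.] r 5.2 exp 4.9 [0.6211 0.091  0.078 ]
hub px [374.  212.2] r 5.25 exp 4.9 [ 0.6355 -0.0776  0.078 ]
```

```bash
python3 - <<'E'
from h import *
goal(.625,.0055,.046,1.648)
E
```

```text
goal [-1.84  0.1  25.51] spin 0.006 toolyaw_y 1.654 q6 -1.76 pos [0.6066 0.0029 0.3011] t 17.5
```

```bash
python3 -m jog '-1.8 .1 5 0 .43; -1.8 .1 10 0 .43; -1.8 .1 15 0 .43; -1.8 .1 19 0 .43; -1.8 .1 22 0 .43; -1.8 .1 24 0 .43; -1.8 .1 25.4 0 .43; -1.8 .1 25.4 0 .43; -1.8 .1 25.4 0 .43' 40; python3 -m jog '0 0 0 0 1; 0 0 0 0 1; 0 0 0 0 1; 0 0 0 0 1; 0 0 0 0 1; 0 0 0 0 1'
```

```text
time: 18.4
tool_pos: [0.6262, 0.0057, 0.0127]
eef_rot: [-0.131, 3.137, 0.0]
wrist_force: [0.1, -0.5, 0.1]
width: 0.0495
time: 19.0
tool_pos: [0.6259, 0.0055, 0.0121]
eef_rot: [-0.13, 3.138, -0.0]
wrist_force: [-0.5, -0.6, 3.6]
width: 0.0269
```

Hub gripped at 26.9 mm. I'll lift it and check before working out the carry.

```bash
python3 -m jog '0 0 -1 0 1; 0 0 -3 0 1; 0 0 -6 0 1; 0 0 -10 0 1; 0 0 -14 0 1; 0 0 -16 0 1; 0 0 -16 0 1'; python3 - <<'E'
from h import *
t=load('top0')
W=[pt(t,*q,.022) for q in((211,232),(256,230),(258,293),(215,294))]; print(np.round(W,3).tolist(),np.mean(W,0))
print('flask',pt(t,168,258,.03),'jar',pt(t,252,182,.03))
C=np.mean(W,0); goal(C[0],C[1],.206,.09); goal(C[0],C[1],.06,.09)
E
```

```text
time: 19.7
tool_pos: [0.6272, 0.0059, 0.175]
eef_rot: [-0.13, 3.132, 0.002]
wrist_force: [0.7, -0.5, -4.4]
width: 0.0269
[[0.582, 0.399, 0.022], [0.59, 0.266, 0.022], [0.404, 0.251, 0.022], [0.399, 0.374, 0.022]] [0.49386962 0.32246823 0.022     ]
flask [0.49984518 0.51590794 0.03      ] jar [0.7368447  0.28519351 0.03      ]
goal [10.67 32.65  0.36] spin 1.564 toolyaw_y 1.654 q6 -1.76 pos [0.6272 0.0059 0.21  ] t 19.7
goal [10.76 32.63 14.96] spin 1.564 toolyaw_y 1.654 q6 -1.76 pos [0.6272 0.0059 0.21  ] t 19.7
```

```bash
python3 -m jog '1 3 0 -.14 1; 2 6 0 -.28 1; 3 9 0 -.42 1; 4 12 0 -.56 1; 5 15 0 -.7 1; 6 18 0 -.84 1; 7 21 0 -.98 1; 8 24 0 -1.12 1; 9 27 0 -1.26 1; 10 30 0 -1.4 1; 10.7 32.6 0 -1.5 1; 10.7 32.6 0 -1.57 1; 10.7 32.6 4 -1.57 1; 10.7 32.6 8 -1.57 1; 10.7 32.6 11 -1.57 1; 10.7 32.6 13 -1.57 1; 10.7 32.6 14 -1.57 1; 10.7 32.6 14 -1.57 1'; python3 - <<'E'
from h import *
goal(.494,.325,.034,.09); t=grab('top','t7'); s=grab('scene','s7'); 
cv2.imwrite('pics/v7.png',np.hstack([cv2.resize(t['img'][200:320,140:300],(400,300)),cv2.resize(s['img'][100:250,260:460],(400,300))]))
E
```

```text
time: 21.5
tool_pos: [0.4902, 0.32, 0.0286]
eef_rot: [2.305, -2.125, -0.001]
wrist_force: [-0.1, -0.4, -3.4]
width: 0.0271
goal [-0.48 -0.43  2.95] spin -0.009 toolyaw_y -3.06 q6 -0.77 pos [0.4902 0.32   0.0636] t 21.5
```

View pics/v7.png

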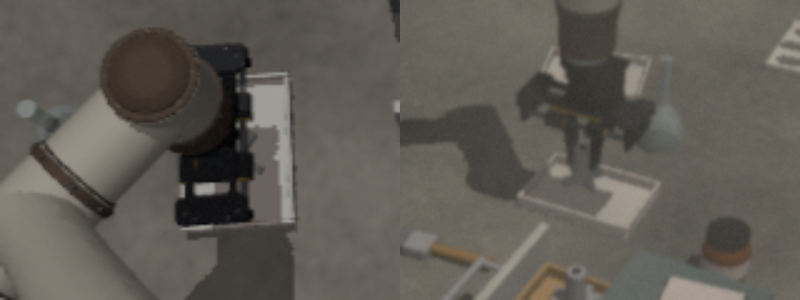

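The rotor hangs upright over the middle of the near returns tray, with its hub at about scene-crop (583,165) and clear of the flask. I'll lower it with a soft touch.

```bash
python3 -m jog '0 0 1 0 1; 0 0 2 0 1; 0 0 2.4 0 1; 0 0 2.6 0 1; 0 0 2.8 0 1; 0 0 2.8 0 1'; python3 -m jog '0 0 .1 0 1; 0 0 .1 0 1'
```

```text
time: 22.2
tool_pos: [0.4919, 0.3216, 0.0034]
eef_rot: [2.311, -2.128, 0.0]
wrist_force: [-0.5, 0.2, -2.7]
width: 0.0272
time: 22.4
tool_pos: [0.492, 0.3217, 0.0026]
eef_rot: [-2.31, 2.128, 0.0]
wrist_force: [-0.0, 0.0, -3.8]
width: 0.0272
```

```bash
python3 -m jog '0 0 .1 0 1; 0 0 .2 0 1; 0 0 .2 0 1'; python3 -m jog '0 0 .1 0 1; 0 0 .15 0 1; 0 0 .15 0 1'
```

```text
time: 22.7
tool_pos: [0.4918, 0.3215, 0.0003]
eef_rot: [2.31, -2.128, -0.0]
wrist_force: [-0.7, 0.8, -4.0]
width: 0.0272
time: 23.0
tool_pos: [0.4919, 0.3216, -0.0008]
eef_rot: [-2.311, 2.128, -0.0]
wrist_force: [-1.1, -0.6, -1.2]
width: 0.0268
```

It has touched down, since the load has come off the wrist. I'll release, rise and head for the stock tray.

```bash
python3 -m jog '0 0 0 0 .8; 0 0 0 0 .43; 0 0 0 0 .43; 0 0 0 0 .43; 0 0 -1 0 .43; 0 0 -4 0 .43; 0 0 -8 0 .43; 0 0 -13 0 .43; 0 0 -18 0 .43; 0 0 -22 0 .43; 0 0 -23 0 .43; 0 0 -23 0 .43'; python3 - <<'E'
from h import *
s=grab('scene','s8')
cv2.imwrite('pics/v8.png',cv2.resize(s['img'][150:250,300:420],(600,500)))
goal(.40,-.323,.265,.09)
E
```

```text
time: 24.2
tool_pos: [0.4926, 0.3223, 0.2319]
eef_rot: [-2.306, 2.124, -0.0]
wrist_force: [-0.3, -0.4, -0.6]
width: 0.0498
goal [63.49 14.39 -0.15] spin -0.008 toolyaw_y -3.06 q6 -0.77 pos [0.4916 0.3216 0.2644] t 24.25
```

View pics/v8.png

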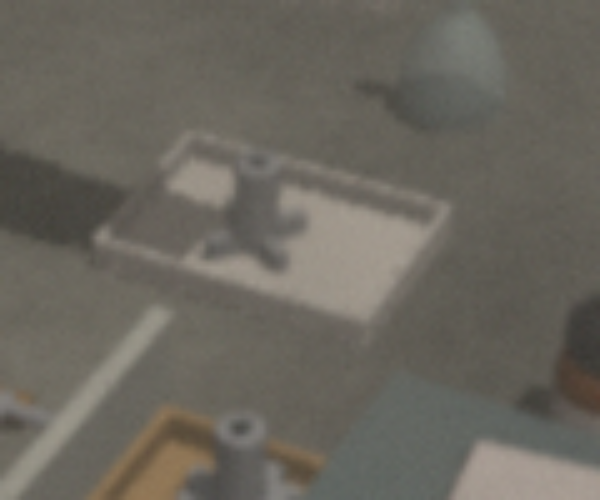

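The cross stands upright inside the returns tray, with its base at about (255,240) in the crop. Next I'll move over the stock tray's toothed rotor with the jaws turned along y.

```bash
python3 -m jog '4 1 -1 .13 .43; 8.5 2 -2 .26 .43; 13 3 -3.5 .39 .43; 17.5 4 -3.5 .52 .43; 22 5 -3.5 .65 .43; 26.5 6 -3.5 .78 .43; 31 7 -3.5 .91 .43; 35.5 8 -3.5 1.04 .43; 40 9.1 -3.5 1.17 .43; 44.5 10.2 -3.5 1.3 .43; 49 11.3 -3.5 1.43 .43; 53.5 12.4 -3.5 1.56 .43; 58 13.5 -3.5 1.56 .43; 62 15 -3.5 1.56 .43; 63.6 16 -3.5 1.56 .43; 63.6 16 -3.5 1.56 .43; 63.6 16 -3.5 1.56 .43; 63.6 16 -3.5 1.56 .43; 63.6 16 -3.5 1.56 .43'; python3 - <<'E'
from h import *
goal(.397,-.327,.3,1.648); w=grab('wrist','w9'); q=px(w,[.397,-.327,.06]); print(q)
for p in([.397,-.327,.06],[.4845,-.322,.06]): 
    u=px(w,p); print(u); 
    if 25<u[1]<455: hub(w,*u,.065,h=24)
t=load('top0'); hub(t,463,298,.065,h=12); 
cv2.imwrite('pics/v9.png',w['img'])
E
```

```text
time: 26.15
tool_pos: [0.3848, -0.3244, 0.2636]
eef_rot: [0.148, -3.138, -0.001]
wrist_force: [-0.5, 0.4, -0.1]
width: 0.0496
goal [-1.19 -0.37 -0.14] spin 0.017 toolyaw_y 1.665 q6 -1.1 pos [ 0.3848 -0.3244  0.2986] t 26.15
(np.float64(309.59457487521206), np.float64(218.2656902790787))
(np.float64(309.59457487521206), np.float64(218.2656902790787))
hub px [309.2 210. ] r 13.175 exp 12.8 [ 0.3869 -0.3283  0.065 ]
hub px [309.  207.5] r 10.875 exp 12.8 [ 0.3842 -0.3288  0.065 ]
hub px [311.2 212.2] r 15.85 exp 12.8 [ 0.3892 -0.3259  0.065 ]
(np.float64(306.8873041501987), np.float64(292.0226279171213))
hub px [305.8 292.5] r 11.75 exp 12.0 [ 0.4831 -0.3234  0.065 ]
hub px [306. 290.] r 12.575 exp 12.0 [ 0.48   -0.3234  0.065 ]
hub px [305.2 295. ] r 14.0 exp 12.0 [ 0.4863 -0.3237  0.065 ]
hub px [459.5 304.2] r 5.0 exp 4.8 [ 0.3791 -0.3151  0.065 ]
hub px [464. 302.] r 5.55 exp 4.8 [ 0.3856 -0.3278  0.065 ]
```

Both views agree on the spare's hub top at (0.387, −0.328), with the plain disc's hub about 95 mm further on. The toothed outline was already confirmed in the enlarged crop.

```bash
python3 - <<'E'
from h import *
goal(.3873,-.328,.034,1.648)
E
python3 -m jog '-.3 -.3 5 0 .43; -.3 -.35 10 0 .43; -.3 -.35 15 0 .43; -.3 -.35 20 0 .43; -.3 -.35 23 0 .43; -.3 -.35 25 0 .43; -.3 -.35 26.4 0 .43; -.3 -.35 26.4 0 .43; -.3 -.35 26.4 0 .43' 40; python3 -m jog '0 0 0 0 1; 0 0 0 0 1; 0 0 0 0 1; 0 0 0 0 1; 0 0 0 0 1; 0 0 0 0 1'
```

```text
goal [-0.21 -0.38 26.49] spin 0.017 toolyaw_y 1.665 q6 -1.1 pos [ 0.3849 -0.3245  0.2989] t 26.2
time: 27.1
tool_pos: [0.3885, -0.3284, 0.0004]
eef_rot: [-0.148, 3.138, -0.001]
wrist_force: [0.3, 0.0, 0.6]
width: 0.0495
time: 27.7
tool_pos: [0.388, -0.3286, 0.0006]
eef_rot: [-0.146, 3.138, -0.0]
wrist_force: [-0.8, 2.2, 6.1]
width: 0.0269
```

```bash
python3 -m jog '0 0 -1 0 1; 0 0 -3 0 1; 0 0 -6 0 1; 0 0 -10 0 1; 0 0 -14 0 1; 0 0 -18 0 1; 0 0 -20 0 1; 0 0 -20 0 1'; python3 - <<'E'
from h import *
goal(.626,.0055,.236,1.648);goal(.626,.0055,.0486,1.648)
E
```

```text
time: 28.5
tool_pos: [0.3892, -0.3295, 0.2031]
eef_rot: [-0.146, 3.132, -0.005]
wrist_force: [1.1, -1.1, -4.8]
width: 0.027
goal [-26.68  31.16   0.26] spin 0.016 toolyaw_y 1.664 q6 -1.09 pos [ 0.3892 -0.3295  0.2381] t 28.5
goal [-26.57  31.23  18.99] spin 0.016 toolyaw_y 1.664 q6 -1.09 pos [ 0.3892 -0.3295  0.2381] t 28.5
```

```bash
python3 -m jog '-2 2.4 0 0 1; -5 6 0 0 1; -8 9.5 0 0 1; -11 13 0 0 1; -14 16.5 0 0 1; -17 20 0 0 1; -20 23.5 0 0 1; -23 27 0 .02 1; -25.5 30 0 .02 1; -26.6 31.2 0 .02 1; -26.6 31.2 0 .02 1; -26.6 31.2 4 .02 1; -26.6 31.2 8 .02 1; -26.6 31.2 8 .02 1; -26.6 31.2 8 .02 1'; python3 - <<'E'
from h import *
goal(.626,.0055,.0486,1.648); grab('scene','s10')
E
```

```text
time: 30.0
tool_pos: [0.623, 0.0053, 0.1196]
eef_rot: [0.113, -3.137, 0.003]
wrist_force: [0.9, 0.1, -1.5]
width: 0.0272
goal [-0.32  0.02 10.6 ] spin -0.005 toolyaw_y 1.643 q6 -1.77 pos [0.623  0.0053 0.1546] t 30.0
```

```bash
python3 -m jog '-.2 0 2 0 1; -.2 0 4 0 1; -.2 0 6 0 1; -.2 0 8 0 1; -.2 0 9.3 0 1; -.2 0 9.8 0 1; -.2 0 9.8 0 1; -.2 0 9.8 0 1'
```

```text
time: 30.85
tool_pos: [0.627, 0.007, 0.0234]
eef_rot: [-0.115, 3.137, 0.0]
wrist_force: [0.1, -0.2, -2.9]
width: 0.0268
```

```bash
python3 -m jog '0 0 .2 0 1; 0 0 .4 0 1; 0 0 .6 0 1; 0 0 .7 0 1; 0 0 .7 0 1; 0 0 .7 0 1'; python3 -m jog '0 0 .1 0 1; 0 0 .2 0 1; 0 0 .2 0 1'
```

```text
time: 31.45
tool_pos: [0.6258, 0.0068, 0.0149]
eef_rot: [0.114, -3.139, 0.0]
wrist_force: [-0.1, -0.4, -4.3]
width: 0.0268
time: 31.75
tool_pos: [0.626, 0.0069, 0.0136]
eef_rot: [-0.115, 3.139, -0.0]
wrist_force: [-1.8, 0.2, 1.3]
width: 0.0269
```

Contact came at the expected height. I'll release, rise and look.

```bash
python3 -m jog '0 0 0 0 .8; 0 0 0 0 .43; 0 0 0 0 .43; 0 0 0 0 .43; 0 0 0 0 .43; 0 0 -1 0 .43; 0 0 -4 0 .43; 0 0 -8 0 .43; 0 0 -13 0 .43; 0 0 -18 0 .43; 1 0 -22 0 .43; 2 0 -25 0 .43; 2 0 -25 0 .43; 2 0 -25 0 .43'; python3 - <<'E'
from h import *
w=grab('wrist','w11')
cv2.imwrite('pics/v11.png',cv2.resize(w['img'][60:300,120:520],(800,480)))
for p in([.626,.006,.078],[.636,-.079,.078],[.621,.089,.078]): hub(w,*px(w,p),.078)
goal(.5,-.005,.3,.078)
E
```

```text
time: 33.15
tool_pos: [0.6058, 0.0055, 0.2644]
eef_rot: [-0.114, 3.137, 0.002]
wrist_force: [-0.5, 0.2, -0.0]
width: 0.0497
hub px [312.2 226.2] r 12.275 exp 13.1 [0.6234 0.0062 0.078 ]
hub px [314. 230.] r 16.1 exp 13.1 [0.6274 0.0084 0.078 ]
hub px [310.2 227.8] r 14.8 exp 13.1 [0.6252 0.0042 0.078 ]
hub px [232.  231.8] r 12.725 exp 12.8 [ 0.6357 -0.0788  0.078 ]
hub px [237.5 223. ] r 13.925 exp 12.8 [ 0.6257 -0.0732  0.078 ]
hub px [230.5 234.5] r 15.575 exp 12.8 [ 0.6388 -0.0804  0.078 ]
hub px [391.  230.5] r 14.2 exp 12.8 [0.6219 0.0904 0.078 ]
hub px [389.  227.8] r 13.55 exp 12.8 [0.619  0.0879 0.078 ]
hub px [393.5 230.2] r 15.85 exp 12.8 [0.6214 0.093  0.078 ]
goal [10.58 -0.28 -0.22] spin 1.565 toolyaw_y 1.643 q6 -1.77 pos [0.6053 0.0055 0.2977] t 33.2
```

View pics/v11.png

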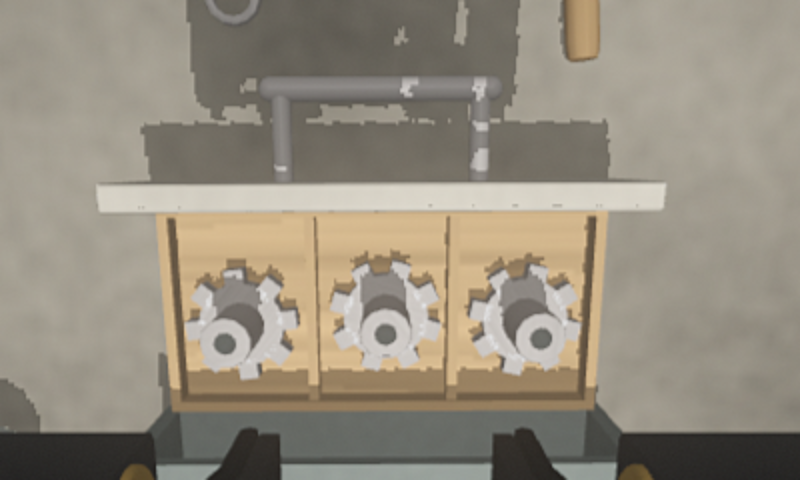

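All three bays now hold upright toothed rotors, with hub tops at crop (225,343), (386,333) and (540,338). Next I'll regrip the handle at about (0.4995, −0.005) to push the drawer shut.

```bash
python3 -m jog '2 0 0 -.14 .43; 5 0 0 -.28 .43; 8 0 0 -.42 .43; 10.5 0 0 -.56 .43; 10.5 0 0 -.7 .43; 10.5 0 0 -.84 .43; 10.5 0 0 -.98 .43; 10.5 0 0 -1.12 .43; 10.5 0 0 -1.26 .43; 10.5 0 0 -1.4 .43; 10.5 0 0 -1.5 .43; 10.5 0 0 -1.57 .43; 10.5 0 5 -1.57 .43; 10.5 0 10 -1.57 .43; 10.5 0 15 -1.57 .43; 10.5 0 15 -1.57 .43; 10.5 0 15 -1.57 .43' 25; python3 - <<'E'
from h import *
goal(.4995,-.0053,.052,.078)
E
```

```text
time: 34.9
tool_pos: [0.5012, -0.0026, 0.1127]
eef_rot: [2.299, -2.137, -0.001]
wrist_force: [0.5, -0.3, 1.2]
width: 0.0495
goal [0.24 0.17 9.57] spin -0.005 toolyaw_y -3.069 q6 -0.25 pos [ 0.5012 -0.0026  0.1477] t 34.9
```

```bash
python3 -m jog '.2 .15 3 0 .43; .2 .15 5 0 .43; .2 .15 7 0 .43; .2 .15 9 0 .43; .2 .15 9.5 0 .43; .2 .15 9.5 0 .43; .2 .15 9.5 0 .43' 25; python3 -m jog '0 0 0 0 1; 0 0 0 0 1; 0 0 0 0 1; 0 0 0 0 1; 0 0 0 0 1; 0 0 0 0 1; 0 0 0 0 1'
```

```text
time: 35.6
tool_pos: [0.5017, -0.0039, 0.0199]
eef_rot: [-2.298, 2.137, -0.004]
wrist_force: [-0.3, 0.1, -0.7]
width: 0.0493
time: 36.3
tool_pos: [0.4995, -0.0044, 0.0179]
eef_rot: [2.3, -2.14, -0.0]
wrist_force: [-1.6, 0.0, 0.4]
width: 0.0112
```

```bash
python3 -m jog '0 -.2 0 0 1; 0 -.6 0 0 1; 0 -1.2 0 0 1; 0 -2 0 0 1; 0 -2.8 0 0 1; 0 -3.6 0 0 1; 0 -4.4 0 0 1; 0 -5.2 0 0 1; 0 -6 0 0 1; 0 -6.8 0 0 1; 0 -7.6 0 0 1; 0 -8.4 0 0 1; 0 -9.2 0 0 1; 0 -10 0 0 1; 0 -10.8 0 0 1; 0 -11.4 0 0 1; 0 -11.9 0 0 1; 0 -12.2 0 0 1; 0 -12.4 0 0 1; 0 -12.5 0 0 1'; python3 -m jog '0 -.2 0 0 1; 0 -.4 0 0 1; 0 -.6 0 0 1; 0 -.6 0 0 1'
```

```text
time: 38.3
tool_pos: [0.6254, 0.0054, 0.018]
eef_rot: [-2.299, 2.139, -0.001]
wrist_force: [-3.5, 3.8, 3.2]
width: 0.0111
time: 38.7
tool_pos: [0.629, 0.0056, 0.0179]
eef_rot: [2.298, -2.138, -0.004]
wrist_force: [-8.1, 4.1, 6.6]
width: 0.0112
```

```bash
python3 -m jog '0 .05 0 0 .8; 0 .05 0 0 .43; 0 .05 0 0 .43; 0 .05 0 0 .43; 0 .05 0 0 .43; 0 .05 -2 0 .43; 0 .05 -6 0 .43; 0 .05 -11 0 .43; 0 3 -16 0 .43; 0 7 -20 0 .43; 0 9 -22 0 .43; 0 9 -22 0 .43; 0 9 -22 0 .43; 0 9 -22 0 .43'; python3 - <<'E'
from h import *
w=grab('wrist','w12'); t=grab('top','t12'); s=grab('scene','s12'); w1=load('w1'); s0=load('scene0'); t0=load('top0')
# handle in scene vs start; bystanders: image difference vs start outside arm
for a,b,n in((s0,s,'scene'),(t0,t,'top')):
    df=cv2.absdiff(cv2.GaussianBlur(a['img'],(0,0),1.5),cv2.GaussianBlur(b['img'],(0,0),1.5)).max(2)>28
    cs,_=cv2.findContours(df.astype(np.uint8),0,2); print(n,[(cv2.boundingRect(c)) for c in cs if cv2.contourArea(c)>25])
H=[.629,.0055,.07]
hub_s=np.round(px(s,[.492,.3215,.065])); print('handle px scene',np.round(px(s,H)),'wrist',np.round(px(w,H)),'returns hub',hub_s)
u,v=map(int,np.round(px(w,H))); g=cv2.cvtColor(w['img'],cv2.COLOR_BGR2GRAY)
if 0<=v<480: print(g[v,max(0,u-25):u+26])
u,v=map(int,np.round(px(s,H))); tm=s0['img'][v-15:v+15,u-18:u+18]; r=cv2.matchTemplate(s['img'][v-40:v+40,u-45:u+45],tm,5); print('shift',np.array(cv2.minMaxLoc(r)[3])-[27,25],r.max())
hub(t,*px(t,[.492,.3215,.065]),.065,h=12)
print(bot.read_state()['wrist_force'])
E
```

```text
time: 40.1
tool_pos: [0.5405, -0.0014, 0.2368]
eef_rot: [2.299, -2.139, -0.002]
wrist_force: [-0.2, -0.2, -0.1]
width: 0.0497
scene [(166, 308, 21, 15), (219, 223, 73, 47), (0, 219, 36, 60), (201, 200, 73, 22), (0, 197, 172, 176), (341, 185, 19, 19), (178, 183, 22, 10), (0, 180, 15, 11), (189, 150, 10, 11), (130, 149, 27, 15), (111, 143, 42, 50), (202, 139, 8, 34), (59, 139, 21, 49), (165, 118, 26, 25), (258, 83, 85, 104), (132, 31, 21, 29), (277, 27, 19, 13), (304, 21, 23, 26), (97, 10, 9, 6), (258, 0, 84, 30), (124, 0, 58, 47), (108, 0, 42, 17), (85, 0, 16, 6), (0, 0, 94, 170)]
top [(209, 436, 69, 44), (384, 431, 78, 49), (424, 412, 26, 13), (504, 411, 21, 29), (365, 409, 15, 42), (443, 401, 84, 79), (278, 398, 102, 82), (319, 389, 31, 7), (485, 379, 52, 62), (386, 373, 27, 36), (536, 371, 24, 32), (559, 357, 10, 8), (406, 342, 62, 73), (519, 333, 121, 129), (389, 332, 50, 35), (285, 331, 55, 67), (450, 295, 18, 16), (584, 270, 56, 85), (584, 265, 41, 35), (272, 262, 102, 87), (228, 255, 19, 20), (298, 218, 10, 8), (233, 206, 22, 34), (335, 201, 36, 58), (302, 199, 41, 16), (236, 183, 83, 148), (290, 179, 11, 22), (298, 171, 38, 25), (334, 154, 47, 44)]
handle px scene [335. 257.] wrist [225. 216.] returns hub [352. 182.]
[118 118 115 116 116 115 116 117 116 116 115 118 118 117 118 118 117 111
 182 200 204 207 212 205 196 189 177 163 139 107 146 163 162 162 163 162
 163 164 163 163 164 165 166 165 166 166 167 167 165 165 165]
shift [0 0] 0.9860949
hub px [232.  259.5] r 5.3 exp 4.9 [0.4927 0.3227 0.065 ]
[ 0.22327995  0.51655493 -0.10997437]
```

The handle matches its starting image with a shift of (0,0), and the odd rotor's hub top is where it was set down. Nothing changed in the stock tray except the place the spare left. I'm handing in.

```bash
python3 -c "
from workcell import hand_in
print(hand_in())"
```

```text
the job is handed in; nothing more can be done
None
```

The job is handed in at about 40 s of the 72 s; `hand_in()` gives no verdict, so these are my own checks.

**What I did:** I pulled the drawer to its stop, with 129.9 mm of travel measured. The odd cross rotor came out of the middle bay and now stands in the nearer white tray. The toothed stock rotor went into the freed bay, and I pushed the drawer shut.

**What failed or disagreed:**
- **First pull:** it missed the handle because the reported tool tip was 35 mm too low. I showed this by touching the table gently and used the correction from then on.
- **Stock rotor hub:** my first pixel reading was about 10 mm off. The wrist and top views agreed on the corrected position before I gripped it.

**Last checks:**
- **Drawer:** the handle was back within 1 mm of its starting position, and the scene image showed no shift.
- **Drawer rotors:** all three toothed rotors stood upright in their bays before I pushed the drawer shut. I could not see them after that.
- **Odd rotor:** its hub top measured (0.493, 0.323), within 2 mm of where I set it down and near the middle of the tray.
- **Everything else:** the image comparison with the start shows changes in the stock tray only where the spare was taken. The arm and its shadows also changed the pictures, so the comparison is weak near them. I did not measure the other bystanders one by one.

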